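# Uncover a set soap bar and stand it on edge in the curing rack

## Robot

A 7-joint arm with a two-finger parallel gripper is mounted at the origin on a cart in front of the work surface, level with it; the furniture and walls round the work are solid. World frame = base frame: x ahead of the robot, y to its left, z up, the work surface at z = 0. Lengths are in m, angles in rad, forces in N, time in s.
With the tool pointing down it reaches from about 0.4 to 0.85 m from the base axis. Payload 10.4 kg.
Tool frame: the origin (TCP) lies on the centre line of the jaws, within the pads' length; the fingertips stand 22 mm ahead of it and the grasp point (between the pads) lies 3 mm ahead of it; z points along the fingers, y is the line along which they close (so a half turn about z gives the same grasp; the last joint's range is limited). The gripper opens to 87 mm and grips with 3 to 60 N. Pads are 19 mm wide; open, the fingers measure 117 mm over their backs; the gripper's body (75 mm by 190 mm) begins 51 mm behind the grasp point.
Start: joints at [-1.34, 0.332, -0.065, 1.46, 0.022, 1.35, -0.088], TCP at [0.157, 0.605, 0.245] pointing down, gripper open.
Joint ranges: [-2.6, 2.6], [-0.5, 2.12], [-1.47, 1.34], [0.16, 2.42], [-1.27, 4.41], [0.06, 2.06], [-2.6, 2.6]. Speed limits (rad/s): [2.22, 2.22, 2.79, 2.79, 3.14, 3.14, 3.14].

## Interface

Orientations are given as a unit quaternion [x, y, z, w].
In Python, from bench import r, viewer gives the robot as it stands (r), with the cameras (viewer).
- The arm moves only by the tool jog_arm, called as a command line: name --argument value ..., lists and objects as JSON in quotes. Schema: {"type":"object","properties":{"increments":{"type":"object","properties":{"dx":{"type":"array","items":{"type":"number"},"minItems":1,"maxItems":12},"dy":{"type":"array","items":{"type":"number"},"minItems":1,"maxItems":12},"dz":{"type":"array","items":{"type":"number"},"minItems":1,"maxItems":12},"turn":{"type":"array","items":{"type":"number"},"minItems":1,"maxItems":12},"finger_gap":{"type":"array","items":{"type":"number"},"minItems":1,"maxItems":12}},"additionalProperties":false,"required":["dx","dy","dz","turn","finger_gap"]},"clamp_n":{"type":"number"},"only":{"type":"string"},"quiet":{"type":"boolean"},"lines":{"type":"string"}},"required":["increments"],"additionalProperties":false}. increments is an object with one list for each field, all of the same length, 1 to 12, a row being the entries at one place: dx, dy, dz (the shift in normalised numbers (1 is 0.75 m)), turn (a turn about the tool's z in fractions of the full range, 1 being 360 degrees), finger_gap (the finger opening in m); each row is the pose to reach, as a shift and turn from the pose commanded when the call began, along the tool's axes at that moment; what a row does not reach only later rows make up. A row lasts 1/10 s, in which the tool goes at most 0.05 m and 0.15 rad, less where a joint would pass 70% of its speed; a pose out of reach is approached as far as the arm can. The fingers move at their own pace and stop on an object; clamp_n is the grip in N (left out, the last holds). Time passes only in rows, so rows that do not move let the fingers close. The tool returns the time, the measured TCP pose, the force, the opening and the grip force at its end. only (a regular expression) keeps the lines of the reply that match it, lines (a string "A,B") keeps lines A to B, and quiet returns only ok. Shift and turn numbers lie between -1 and 1, and a call with a number outside is refused. Input that does not fit is refused with a message, and nothing moves.
- r.read_state(): the state, without advancing time (a new reading comes with each control period).
- viewer.camera(name): name is "side" or "top" or "wrist"; returns a dict with "img" (420x560x3 uint8, red, green, blue), "fx", "fy", "cx", "cy" (pixels), "pose" (4x4, takes a point from camera to world coordinates). Camera axes: x right, y down, z forward; pixel columns grow to the right and rows downward; lengths in m; the calibration is good to about 2 mm. A picture is of the moment at which its call begins. There is no depth.
- r.close_job(): hands the job in; it is judged then, once.
The state is a dict: "time": time; "joint_positions": joint angles; "joint_vel": joint speeds; "joint_torque": joint torques, N m; "ee_pos": TCP position; "eef_rot": TCP orientation; "ft_force": force on the tool from outside, world axes, zero at the start; "torque": the same for the moment, N m; "width": finger opening in m; "grip_force": force on a finger pad.
Only numpy, scipy, OpenCV 4.12 (cv2) and the standard library are available. Lean on these libraries where they do the work, as an engineer would, in place of code of your own. Each camera call takes 0.05 s, during which the arm holds its last target. There are 200 camera calls.

## Task

Lift the aluminium cover off the setting board and set it down upright on the cork mat, then take out the bar of soap and lay it flat on the tipping board's ledge and let go. Push it over into the groove against the fence so that it stands by itself on its long edge, let go, then pinch it from above by its two faces and stand it the same way up in the free middle slot of the curing rack. Never drop the soap, do not shove the setting board about, and leave the other two bars and the things around alone.

Things in the scene. Friction and masses are not known exactly. Their poses are not given: they have to be found in the camera images.
- cover: lift-off hood of plain aluminium, open below, outside 93 (x) x 137 (y) x 44 mm high, walls 3 mm, 0.22 kg, with a round dark wooden knob on its roof; origin at the centre of its open underside, z up. It fits over the setting board's 10 mm plinth with 2.5 mm play all round and must be lifted straight up until clear of the soap (about 35 mm) before it moves sideways
- cover_knob (a point): middle of the cover's knob: a turned wooden knob, straight-sided, 28 mm across and 24 mm high, on a short neck in the middle of the roof; this point is 66 mm above the cover's underside and 22 mm above its roof, the knob's top 12 mm higher
- soap_bar: pale bar of soap, a rounded block 58 (x) x 100 (y) x 26 mm (z), about 0.15 kg, rather slippery (friction about 0.3); origin at its centre. At the start it lies flat (z up) under the cover, on the plinth, within about 6 mm of its middle, long side roughly along the board's y. Standing on its long edge its x axis is vertical (either way round) and its centre is 29 mm above what it stands on
- tray: setting board of light wood, 124 (x) x 172 (y) x 14 mm, 1.2 kg, loose on the table, with a plinth 82 x 126 mm whose top is 24 mm above the table; origin at the centre of its underside. The cover's rim rests on the board 14 mm above the table
- mat: thin cork mat 130 (x) x 190 (y) x 4 mm, fixed on the table in front; origin at the centre of its underside, 4 mm below its top. The cover belongs on its middle
- tip_board: tipping board of light wood fixed on the table, 142 (x) x 140 (y) mm; origin at the centre of its underside; x points from its ledge to its fence (roughly to the robot's left), y along the fence. A bar on the ledge, pushed slowly and level in +x at half height on its near side, tips its far edge into the groove and turns up on it against the fence; push till its near face is at about x = +23 mm
- ledge (a point): a point on the tipping board's ledge (x = -36 mm, z = 38 mm in the board's frame), below the middle of a bar laid flat there with its long side along y. The ledge is flat, top at z = 38 mm, from x = -71 to x = +1 mm over the whole width
- groove (a point): the middle of the groove's floor (x = +26 mm, z = 8 mm in the tipping board's frame). The groove runs from x = +1 to +51 mm over the whole width; a bar on its long edge in it stands 58 mm high, 28 mm of it above the ledge
- fence (a point): the middle of the fence's face (x = +51 mm, z = 34 mm in the tipping board's frame). The fence is two wooden cheeks 20 mm thick, up to z = 62 mm, at the two ends (|y| from 33 to 70 mm); the 66 mm wide gap between them is open down to z = 8 mm, for a finger
- rack: curing rack of light wood fixed on the table, 205 (x) x 108 (y) mm: two rails along x at y = +-35 mm, 18 mm wide, tops 20 mm above the table, with upright dowels (8 mm thick, tops 50 mm above the table) that make three slots, 72 mm apart along x. Origin at the centre of its underside; the middle slot is free, the others hold bars
- free_slot (a point): the middle of the free slot, on the level of the rail tops (20 mm above the table). A slot is 34 mm wide (along the rack's x) between its four dowels; a bar stands in it on its long edge, on both rails, with its length along the rack's y
- rack_bar_near: a bar of soap like the first, standing on its long edge in the rack's slot at x = -72 mm; origin at its centre. Leave it alone
- rack_bar_far: a bar of soap like the first, standing on its long edge in the rack's slot at x = +72 mm; origin at its centre. Leave it alone
- stamp: turned wooden soap stamp, 38 mm across, 54 mm high, standing beyond the far end of the tipping board; origin at the centre of its foot. Leave it alone
- round_soap: round fluted soap cake, 54 mm across, 30 mm high, behind the tipping board's fence; origin under its centre. Leave it alone
- tin: round aluminium tin, 78 mm across, 30 mm high, to the right of the tipping board; origin under its centre. Leave it alone
- tub: round plastic tub with a pressed-on blue lid, 112 mm across, 83 mm high, behind to the left; origin under its centre. Leave it alone
- spray_pen: slim clear spray pen, 16 mm thick and 130 mm high, standing fixed between the mat and the tipping board, just right of the middle; origin under its centre. Do not hit it
- hex_soap: hexagonal soap cake, 69 x 77 x 25 mm, on the left; origin under its centre. Leave it alone
- spray: small clear spray bottle, 27 x 43 x 91 mm, on the right; origin under its centre. Leave it alone
- ring_soap: ring-shaped soap, 69 mm across, 22 mm high, on the right; origin under its centre. Leave it alone

How it is judged:
By the outcome, as a careful person would: the job done as asked, in the order asked, and still so for the second after the job is handed in, with the robot touching nothing.
It also fails if it takes over 72 s, if anything falls off the work surface, if the arm or the gripper's body presses on something with over 40 N, if the wrist force passes 120 N, or if a joint passes its speed limit or range.

## Working session

There is one attempt and no reset: what is moved stays moved. The work goes in short steps, Python scripts to look and compute and a tool call to move; the robot and the scene stay as the last step left them, time stands still between calls to the robot, and variables do not carry over. Pictures are saved under pics/ and viewed, at most 10 in all, crops included, and the job is handed in when it is done.

```bash
ls; mkdir -p pics; python3 - <<'E'
from bench import r, viewer
import cv2,numpy as np
s=r.read_state();print(s['time'],s['ee_pos'],s['eef_rot'],s['width'])
for n in("top","side"):
    c=viewer.camera(n);cv2.imwrite(f"pics/{n}0.png",c["img"][:,:,::-1]);np.savez(f"pics/{n}0.npz",**c);print(n,c['fx'],c['fy'],c['cx'],c['cy'],np.round(c['pose'],4).tolist())
E
```

```text
bench.py
pics
0.0 [0.15681971 0.60463783 0.24375832] [ 1.26533448e-01  9.91962096e-01 -6.95580259e-04 -5.55970655e-05] 0.08685042645075927
top 410.6585990207213 410.6585990207213 278.2530850439877 200.16024415872585 [[-0.0082, -0.9937, 0.1118, 0.4225], [-1.0, 0.0082, -0.0002, 0.0167], [-0.0007, -0.1118, -0.9937, 1.3908], [0.0, 0.0, 0.0, 1.0]]
side 509.55620796827833 509.55620796827833 274.1797557467338 205.5647959466791 [[-0.98, -0.0656, 0.1877, 0.2575], [-0.1987, 0.3606, -0.9113, 1.5395], [-0.0079, -0.9304, -0.3664, 0.7123], [0.0, 0.0, 0.0, 1.0]]
```

```bash
python3 - <<'E'
import cv2
i=cv2.imread("pics/top0.png")
# region crop enlarged
cv2.imwrite("pics/top0v.png",cv2.resize(i,(800,600),interpolation=cv2.INTER_CUBIC))
E
```

```text
(no output)
```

View pics/top0v.png

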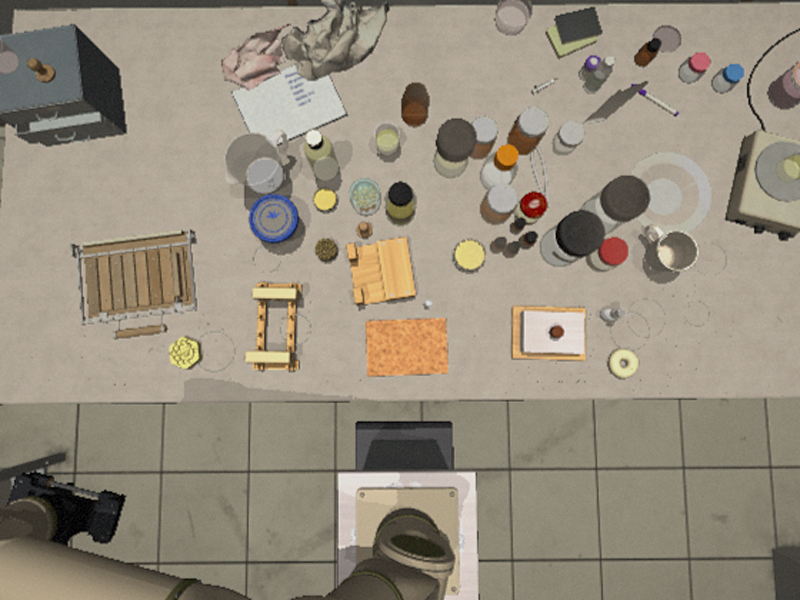

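The overview shows the rack at left (275,325), tipping board at (382,270), mat at (407,347), tray with cover at (549,333) and pen at (428,304). I'll enlarge for pixel readings.

```bash
python3 - <<'E'
import cv2,numpy as np
i=cv2.imread("pics/top0.png")
a=cv2.resize(i[155:275,165:325],(800,600),interpolation=cv2.INTER_CUBIC)
cv2.imwrite("pics/a.png",a)
b=cv2.resize(i[205:265,345:425],(400,300),interpolation=cv2.INTER_CUBIC)
s=cv2.imread("pics/side0.png")
cv2.imwrite("pics/b.png",cv2.resize(i[205:265,350:430],(800,600),interpolation=cv2.INTER_CUBIC))
cv2.imwrite("pics/s.png",cv2.resize(s,(800,600)))
E
```

```text
(no output)
```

View pics/a.png

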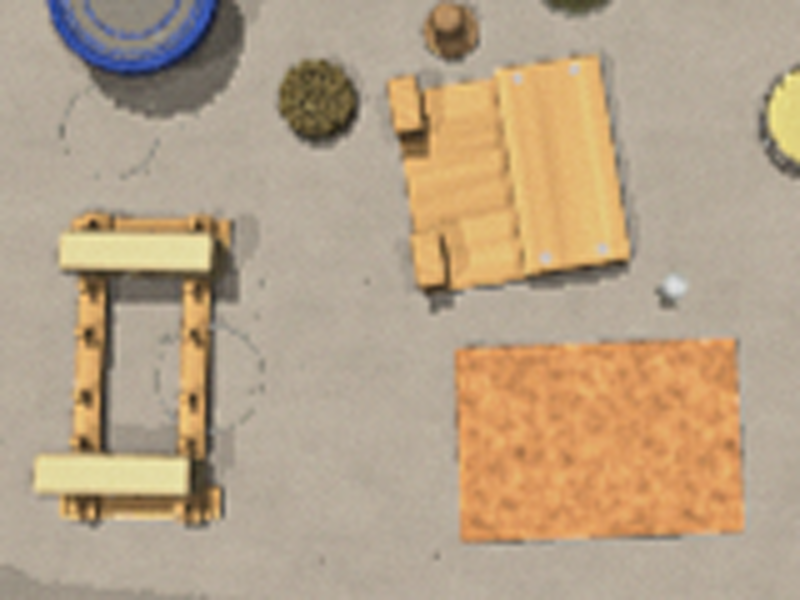

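View pics/b.png

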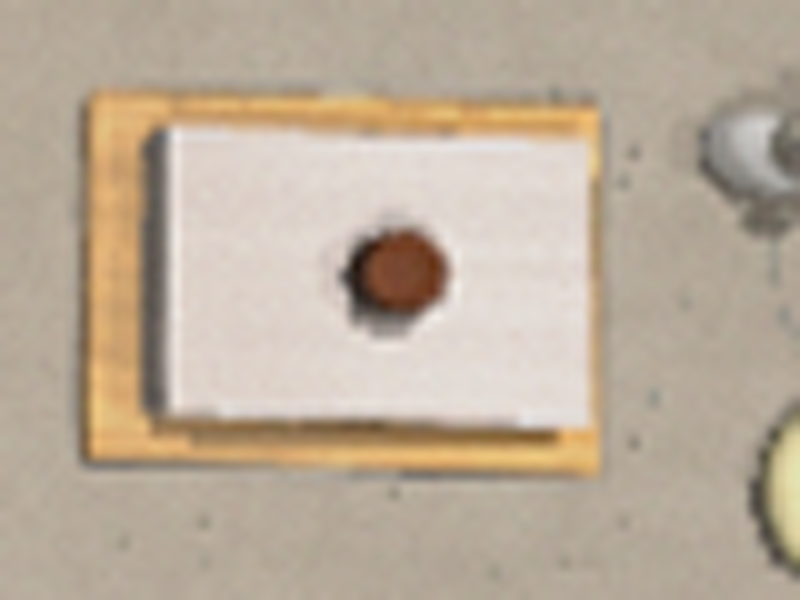

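Crop readings. Cover roof corners: (165,127),(592,140),(590,427),(163,412), with the knob at (403,270). Mat: (457,348),(738,339),(744,530),(462,542). Ledge: (497,70),(600,57),(630,259),(524,276). The free slot's dowels look like the dots at (92,336),(198,334),(87,398),(194,400).

```bash
cat > h.py <<'E'
import numpy as np,cv2
from scipy.spatial.transform import Rotation as R
def proj(c,uv,z):
    uv=np.atleast_2d(np.asarray(uv,float)); P=c['pose']
    d=np.c_[(uv[:,0]-c['cx'])/c['fx'],(uv[:,1]-c['cy'])/c['fy'],np.ones(len(uv))]@P[:3,:3].T
    return P[:3,3]+d*((z-P[2,3])/d[:,2])[:,None]
def pix(c,p):
    q=(np.atleast_2d(p)-c['pose'][:3,3])@c['pose'][:3,:3]
    return np.c_[c['cx']+c['fx']*q[:,0]/q[:,2],c['cy']+c['fy']*q[:,1]/q[:,2]]
def crop(pts,o,s): return (np.array(pts,float)+.5)/s+np.array(o)-.5
def rel(p,yaw=None):
    """shift in tool axes (and turn) from commanded=measured pose to world p; yaw = world angle of tool y (mod pi)"""
    from bench import r, viewer
    s=r.read_state(); M=R.from_quat(s['eef_rot']).as_matrix()
    y0=np.arctan2(M[1,1],M[0,1]); t=None
    if yaw is not None:
        t=(yaw-y0+np.pi/2)%np.pi-np.pi/2; t=-t   # tool z points down
    print('t',s['time'],'ee',np.round(s['ee_pos'],4),'y-axis yaw',round(y0,4),'tool shift',np.round(M.T@(np.array(p)-s['ee_pos']),4),'turn',t,'j7',s['joint_positions'][6],'F',np.round(s['ft_force'],1),'w',s['width'])
E
cat > m.py <<'E'
from h import *
c=dict(np.load('pics/top0.npz'))
A=lambda p:crop(p,(165,155),5); B=lambda p:crop(p,(350,205),10)
def rep(n,pts,z):
    w=proj(c,pts,z)[:,:2]; e=[w[(k+1)%len(w)]-w[k] for k in range(len(w))]
    print(n,'mean',np.round(w.mean(0),4),'len',[round(np.linalg.norm(x),4) for x in e],'ang',[round(float(np.degrees(np.arctan2(x[1],x[0]))),1) for x in e])
rep('cover',B([(165,127),(592,140),(590,427),(163,412)]),.058)
rep('tray',B([(90,93),(600,103),(600,473),(85,460)]),.014)
print('knob',proj(c,B([(403,270)]),.092))
rep('mat',A([(457,348),(738,339),(744,530),(462,542)]),.004)
rep('ledge',A([(497,70),(600,57),(630,259),(524,276)]),.038)
rep('dow',A([(92,336),(198,334),(194,400),(87,398)]),.05)
rep('far bar',A([(60,235),(213,233),(213,272),(60,270)]),.078)
rep('near bar',A([(35,457),(190,457),(190,495),(35,493)]),.078)
print('pen',proj(c,A([(674,285)]),.13), 'stamp',proj(c,A([(450,18)]),.054),'round',proj(c,A([(320,100)]),.03))
E
python3 m.py
```

```text
cover mean [ 0.4654 -0.3357] len [np.float64(0.1387), np.float64(0.0927), np.float64(0.1376), np.float64(0.0921)] ang [-92.2, 177.1, 87.5, -2.2]
tray mean [ 0.4651 -0.336 ] len [np.float64(0.1713), np.float64(0.1234), np.float64(0.1712), np.float64(0.1225)] ang [-91.6, 177.5, 88.1, -2.5]
knob [[ 0.46610606 -0.3348854   0.092     ]]
mat mean [ 0.4354 -0.004 ] len [np.float64(0.1899), np.float64(0.1278), np.float64(0.1887), np.float64(0.1297)] ang [-88.6, -179.2, 91.9, 1.4]
ledge mean [0.6169 0.0197] len [np.float64(0.0695), np.float64(0.1372), np.float64(0.071), np.float64(0.1395)] ang [-83.2, -172.2, 98.7, 7.1]
dow mean [0.4844 0.2946] len [np.float64(0.0692), np.float64(0.043), np.float64(0.0697), np.float64(0.0404)] ang [-89.4, 177.2, 88.5, -3.6]
far bar mean [0.5566 0.2939] len [np.float64(0.0984), np.float64(0.0252), np.float64(0.0983), np.float64(0.0226)] ang [-89.7, -179.4, 88.8, 1.1]
near bar mean [0.4144 0.307 ] len [np.float64(0.0985), np.float64(0.024), np.float64(0.0984), np.float64(0.0227)] ang [-90.5, -179.3, 88.8, 1.2]
pen [[ 0.52840567 -0.04846119  0.13      ]] stamp [[0.71352786 0.09359064 0.054     ]] round [[0.66341082 0.18238814 0.03      ]]
```

View pics/s.png

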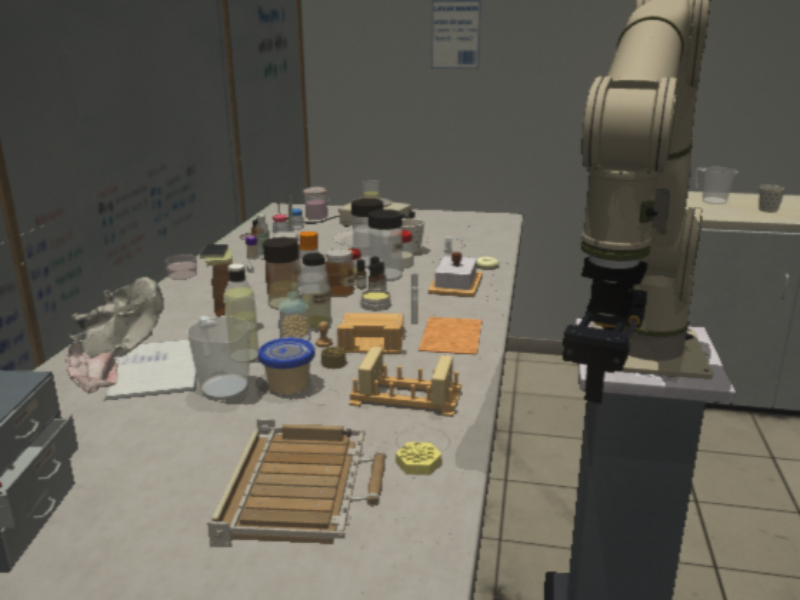

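The side view agrees with the top view: cover on the setting board, and two bars in the outer slots. Heading to the knob now, by way of a point in front of the rack to keep off the base.

The rows are not in the units I measure in: shifts go in shares of 0.75 m and turns go in shares of 360 degrees. I convert before sending: -0.373 m / 0.75 = -0.4973, -0.27 m / 0.75 = -0.36, 1.6 rad / 6.2832 = 0.2546.

jog_arm --increments '{"dx":[-0.4973,-0.4973,-0.4973,-0.4973,-0.4973,-0.4973,-0.4973,-0.4973,-0.4973,-0.4973,-0.4973,-0.4973],"dy":[-0.36,-0.36,-0.36,-0.36,-0.36,-0.36,-0.36,-0.36,-0.36,-0.36,-0.36,-0.36],"dz":[-0.0213,-0.0213,-0.0213,-0.0213,-0.0213,-0.0213,-0.0213,-0.0213,-0.0213,-0.0213,-0.0213,-0.0213],"turn":[0.2546,0.2546,0.2546,0.2546,0.2546,0.2546,0.2546,0.2546,0.2546,0.2546,0.2546,0.2546],"finger_gap":[0.06,0.06,0.06,0.06,0.06,0.06,0.06,0.06,0.06,0.06,0.06,0.06]}' --clamp_n 20

```text
time: 1.3
ee_pos: [0.4503, 0.2495, 0.2603]
eef_rot: [0.801, 0.599, -0.0, -0.0]
ft_force: [0.6, 0.8, 0.4]
width: 0.0601
grip_force: 0.0
```

```bash
python3 -c "
from h import *
rel([.466,-.335,.2],np.radians(90))"
```

```text
t 1.3 ee [0.4503 0.2495 0.2603] y-axis yaw -0.2856 tool shift [-0.5563  0.1798  0.0604] turn 1.2851782447163629 j7 -0.8553905393429789 F [0.6 0.8 0.4] w 0.06011271190611729
```

In the tool's units: -0.5563 m / 0.75 = -0.7417, 0.05 m / 0.75 = 0.0667, 1.285 rad / 6.2832 = 0.2045.

jog_arm --increments '{"dx":[-0.7417,-0.7417,-0.7417,-0.7417,-0.7417,-0.7417,-0.7417,-0.7417,-0.7417,-0.7417,-0.7417,-0.7417],"dy":[0.2397,0.2397,0.2397,0.2397,0.2397,0.2397,0.2397,0.2397,0.2397,0.2397,0.2397,0.2397],"dz":[0.0667,0.0667,0.0667,0.0667,0.0667,0.0667,0.0667,0.0667,0.0667,0.0667,0.0667,0.0667],"turn":[0.2045,0.2045,0.2045,0.2045,0.2045,0.2045,0.2045,0.2045,0.2045,0.2045,0.2045,0.2045],"finger_gap":[0.06,0.06,0.06,0.06,0.06,0.06,0.06,0.06,0.06,0.06,0.06,0.06]}'

```text
time: 2.5
ee_pos: [0.4672, -0.3367, 0.21]
eef_rot: [1.0, 0.003, -0.0, 0.0]
ft_force: [-0.0, -0.1, 0.9]
width: 0.0599
grip_force: 0.0
```

```bash
python3 - <<'E'
from h import *
from bench import r, viewer
c=viewer.camera("wrist");cv2.imwrite("pics/w1.png",c["img"][:,:,::-1]);np.savez("pics/w1.npz",**c)
rel([.466,-.335,.084],np.radians(90))
print(c['pose'].round(3), pix(c,[[.466,-.335,.092],[.466,-.335,.058]]))
E
```

```text
t 2.55 ee [ 0.4654 -0.3416  0.2095] y-axis yaw -1.5691 tool shift [ 0.0009 -0.007   0.1255] turn 0.0016850832925250359 j7 -0.7909074529477353 F [-4.4  0.5 -0.7] w 0.059811159391207416
[[ 0.006 -0.96  -0.28   0.544]
 [-1.    -0.006 -0.002 -0.336]
 [ 0.001  0.28  -0.96   0.35 ]
 [ 0.     0.     0.     1.   ]] [[276.00288679 210.31281089]
 [276.22917518 200.22021181]]
```

View pics/w1.png

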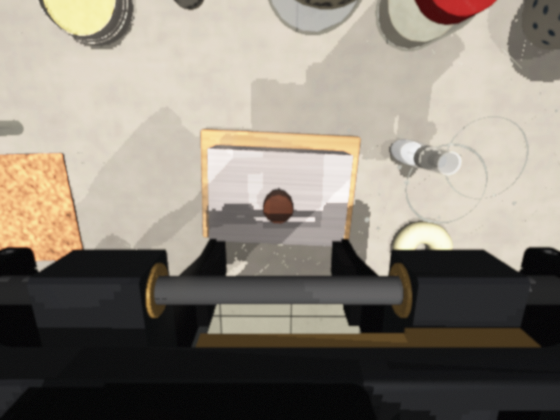

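The knob is seen at about (278,206), against a prediction of (276,210), so the fix is good to about 2 mm. Descending and gripping.

In the tool's units: 0.126 m / 0.75 = 0.168, 0.12 m / 0.75 = 0.16.

jog_arm --increments '{"dx":[0,0,0,0,0,0,0,0,0,0,0,0],"dy":[0,0,0,0,0,0,0,0,0,0,0,0],"dz":[0.0667,0.12,0.1467,0.16,0.168,0.168,0.168,0.168,0.168,0.168,0.168,0.168],"turn":[0,0,0,0,0,0,0,0,0,0,0,0],"finger_gap":[0.06,0.06,0.06,0.06,0.06,0.06,0.06,0.02,0.02,0.02,0.02,0.02]}' --clamp_n 35

```text
time: 3.75
ee_pos: [0.4675, -0.3346, 0.0846]
eef_rot: [1.0, 0.001, 0.0, 0.0]
ft_force: [0.8, -1.7, -0.0]
width: 0.0281
grip_force: 0.8
```

```bash
python3 -c "
from h import *
rel([.466,-.335,.084],np.radians(90))"
```

```text
t 3.75 ee [ 0.4675 -0.3346  0.0846] y-axis yaw -1.5681 tool shift [-0.0015  0.0004  0.0006] turn 0.0026728346726176966 j7 -0.7105839541681835 F [ 0.8 -1.7 -0. ] w 0.028066570387647174
```

In the tool's units: -0.12 m / 0.75 = -0.16, -0.11 m / 0.75 = -0.1467.

jog_arm --increments '{"dx":[0,0,0,0,0,0,0,0,0,0,0,0],"dy":[0,0,0,0,0,0,0,0,0,0,0,0],"dz":[0,0,0,-0.0067,-0.02,-0.04,-0.06,-0.08,-0.1067,-0.1467,-0.16,-0.16],"turn":[0,0,0,0,0,0,0,0,0,0,0,0],"finger_gap":[0,0,0,0,0,0,0,0,0,0,0,0]}' --clamp_n 35

```text
time: 4.95
ee_pos: [0.4682, -0.3348, 0.2062]
eef_rot: [1.0, 0.001, 0.002, 0.0]
ft_force: [0.2, -0.6, -2.6]
width: 0.0272
grip_force: 35.0
```

```bash
python3 -c "
from h import *
rel([.4355,-.004,.2],np.radians(91.5+2.4))"
```

```text
t 4.95 ee [ 0.4682 -0.3348  0.2062] y-axis yaw -1.5678 tool shift [-0.0317 -0.3309  0.0058] turn -0.06510890391101753 j7 -0.7998233105817539 F [ 0.2 -0.6 -2.6] w 0.027246578517600553
```

In the tool's units: -0.331 m / 0.75 = -0.4413, -0.0305 m / 0.75 = -0.0407, -0.05 rad / 6.2832 = -0.008.

jog_arm --increments '{"dx":[-0.0027,-0.008,-0.0133,-0.0187,-0.024,-0.0293,-0.0347,-0.0387,-0.0407,-0.0407,-0.0407],"dy":[-0.0267,-0.08,-0.14,-0.2,-0.26,-0.32,-0.3733,-0.4133,-0.4333,-0.4413,-0.4413],"dz":[0,0,0,0,0,0,0,0,0,0,0],"turn":[-0.0016,-0.0032,-0.0048,-0.0064,-0.008,-0.0103,-0.0103,-0.0103,-0.0103,-0.0103,-0.0103],"finger_gap":[0,0,0,0,0,0,0,0,0,0,0]}'

```text
time: 6.05
ee_pos: [0.4357, -0.0033, 0.2038]
eef_rot: [0.999, 0.034, -0.001, 0.0]
ft_force: [0.6, -0.6, -2.9]
width: 0.0269
grip_force: 35.0
```

jog_arm --increments '{"dx":[0,0,0,0,0,0,0,0,0],"dy":[0,0,0,0,0,0,0,0,0],"dz":[0.04,0.0933,0.1333,0.1533,0.1627,0.168,0.1707,0.1733,0.1733],"turn":[0,0,0,0,0,0,0,0,0],"finger_gap":[0,0,0,0,0,0,0,0,0]}'

```text
time: 6.95
ee_pos: [0.4364, -0.0034, 0.0749]
eef_rot: [0.999, 0.034, 0.0, -0.0]
ft_force: [-0.4, -0.1, -1.2]
width: 0.0268
grip_force: 35.0
```

```bash
python3 -c "
from h import *
rel([.4355,-.004,.0745],np.radians(91.5+2.4))"
```

```text
t 6.95 ee [ 0.4364 -0.0034  0.0749] y-axis yaw -1.503 tool shift [-0.0009  0.0005  0.0004] turn -0.00027448249790218426 j7 -1.5191701549479362 F [-0.4 -0.1 -1.2] w 0.02684007875319071
```

In the tool's units: -0.14 m / 0.75 = -0.1867, -0.11 m / 0.75 = -0.1467.

jog_arm --increments '{"dx":[0,0,0,0,0,0,0,0,0,0,0,0],"dy":[0,0,0,0,0,0,0,0,0,0,0,0],"dz":[0.0013,0.0013,0.0013,0.0013,0.0013,0.0013,-0.0267,-0.08,-0.1467,-0.1867,-0.1867,-0.1867],"turn":[0,0,0,0,0,0,0,0,0,0,0,0],"finger_gap":[0,0,0.05,0.06,0.06,0.06,0.06,0.06,0.06,0.08,0.08,0.08]}'

```text
time: 8.15
ee_pos: [0.4362, -0.0033, 0.2147]
eef_rot: [0.999, 0.034, 0.001, -0.0]
ft_force: [0.1, 0.8, -0.9]
width: 0.0752
grip_force: 0.0
```

```bash
python3 - <<'E'
from h import *
from bench import r, viewer
c=viewer.camera("top");cv2.imwrite("pics/top1.png",c["img"][:,:,::-1]);np.savez("pics/top1.npz",**c)
i=c["img"][:,:,::-1]
cv2.imwrite("pics/b1.png",np.hstack([cv2.resize(i[205:265,350:430],(480,360),interpolation=cv2.INTER_CUBIC),cv2.resize(i[215:270,255:315],(320,360)[0:2],interpolation=cv2.INTER_CUBIC)]))
rel([.465,-.336,.2],np.radians(-2.4))
E
```

```text
t 8.2 ee [ 0.4357 -0.0034  0.2138] y-axis yaw -1.5029 tool shift [0.0067 0.3338 0.0138] turn -1.4609887034328124 j7 -1.6649565469548142 F [-0.6 -0.5 -0. ] w 0.07713081916497683
```

View pics/b1.png

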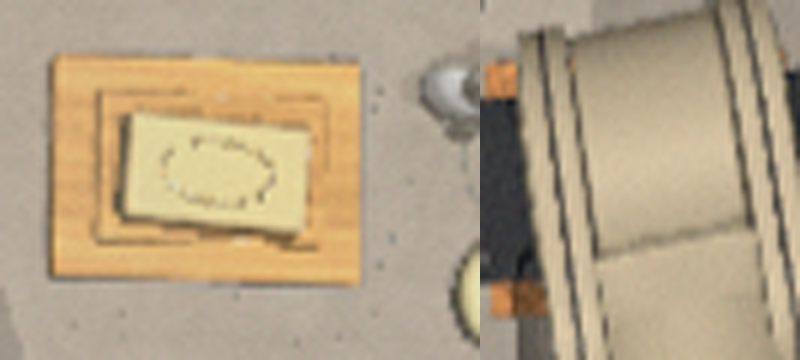

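The soap shows on the plinth with corners (130,113),(309,127),(302,232),(121,216) in the crop; the arm hides the cover on the mat.

```bash
python3 - <<'E'
from h import *
c=dict(np.load('pics/top1.npz'))
w=proj(c,crop([(130,113),(309,127),(302,232),(121,216)],(350,205),6),.05)[:,:2]
e=[w[(k+1)%4]-w[k] for k in range(4)]
print(w.mean(0),[np.linalg.norm(x) for x in e],[np.degrees(np.arctan2(x[1],x[0])) for x in e])
rel([*w.mean(0),.2],np.radians(-4.9))
E
```

```text
[ 0.46217972 -0.33187299] [np.float64(0.09740721847952233), np.float64(0.05705913325784774), np.float64(0.09808792353458605), np.float64(0.05612512827463889)] [np.float64(-94.95339034727607), np.float64(173.81154699233954), np.float64(84.48985797136164), np.float64(-6.899458882036659)]
t 8.2 ee [ 0.4357 -0.0034  0.2138] y-axis yaw -1.5029 tool shift [0.0042 0.3295 0.0138] turn -1.4173554721329542 j7 -1.6649565469548142 F [-0.6 -0.5 -0. ] w 0.07713081916497683
```

In the tool's units: 0.3292 m / 0.75 = 0.4389, 0.0042 m / 0.75 = 0.0056, -1.409 rad / 6.2832 = -0.2242.

jog_arm --increments '{"dx":[0,0,0.0013,0.0027,0.0027,0.004,0.0053,0.0053,0.0053,0.0053,0.0056,0.0056],"dy":[0.0267,0.08,0.1467,0.2133,0.28,0.3333,0.3867,0.42,0.436,0.4389,0.4389,0.4389],"dz":[0,0,0,0,0,0,0,0,0,0,0,0],"turn":[-0.0239,-0.0477,-0.0716,-0.0955,-0.1194,-0.1432,-0.1671,-0.191,-0.2117,-0.2228,-0.2242,-0.2242],"finger_gap":[0.08,0.08,0.08,0.08,0.08,0.08,0.08,0.08,0.08,0.08,0.08,0.08]}' --clamp_n 20

```text
time: 9.4
ee_pos: [0.4613, -0.3325, 0.2126]
eef_rot: [0.738, 0.674, -0.001, -0.001]
ft_force: [1.0, 0.1, -0.6]
width: 0.0803
grip_force: 0.0
```

```bash
python3 -c "
from h import *
rel([.4622,-.3319,.05],np.radians(-5.4))"
```

```text
t 9.4 ee [ 0.4613 -0.3325  0.2126] y-axis yaw -0.0907 tool shift [0.0008 0.0015 0.1626] turn 0.0035567511565255394 j7 0.6709271267331332 F [ 1.   0.1 -0.6] w 0.08028082933045237
```

In the tool's units: 0.165 m / 0.75 = 0.22, 0.163 m / 0.75 = 0.2173.

jog_arm --increments '{"dx":[0,0,0,0,0,0,0,0],"dy":[0.0013,0.0013,0.0013,0.0013,0.0013,0.0013,0.0013,0.0013],"dz":[0.0533,0.1067,0.16,0.1933,0.2107,0.2173,0.22,0.22],"turn":[0,0,0,0,0,0,0,0],"finger_gap":[0.08,0.08,0.08,0.08,0.08,0.08,0.08,0.08]}' --clamp_n 20

```text
time: 10.2
ee_pos: [0.464, -0.3321, 0.0503]
eef_rot: [0.74, 0.673, 0.0, 0.001]
ft_force: [0.0, 0.5, -0.1]
width: 0.0804
grip_force: 0.0
```

jog_arm --increments '{"dx":[0,0,0,0,0,0,0,0],"dy":[0,0,0,0,0,0,0,0],"dz":[0,0,0,0,0,0,0,0],"turn":[0,0,0,0,0,0,0,0],"finger_gap":[0.05,0.05,0.05,0.04,0.04,0.04,0.04,0.04]}' --clamp_n 22

```text
time: 11.0
ee_pos: [0.4637, -0.3317, 0.0498]
eef_rot: [0.74, 0.673, 0.0, 0.0]
ft_force: [-1.5, 1.9, 6.1]
width: 0.0582
grip_force: 21.9
```

```bash
python3 -c "
from h import *
rel([.4622,-.3319,.05],np.radians(-5.4))"
```

```text
t 11.0 ee [ 0.4637 -0.3317  0.0498] y-axis yaw -0.094 tool shift [-0.0003 -0.0015 -0.0002] turn 0.00025558410577186663 j7 0.7971280260389508 F [-1.5  1.9  6.1] w 0.058247162533823386
```

In the tool's units: -0.16 m / 0.75 = -0.2133, -0.155 m / 0.75 = -0.2067.

jog_arm --increments '{"dx":[0,0,0,0,0,0,0,0,0,0],"dy":[0,0,0,0,0,0,0,0,0,0],"dz":[-0.004,-0.0107,-0.0267,-0.0533,-0.0933,-0.14,-0.18,-0.2067,-0.2133,-0.2133],"turn":[0,0,0,0,0,0,0,0,0,0],"finger_gap":[0.04,0.04,0.04,0.04,0.04,0.04,0.04,0.04,0.04,0.04]}'

```text
time: 12.0
ee_pos: [0.4637, -0.3318, 0.21]
eef_rot: [0.74, 0.673, 0.0, 0.0]
ft_force: [0.9, -0.2, -2.2]
width: 0.0578
grip_force: 21.9
```

```bash
python3 - <<'E'
from h import *
from bench import r, viewer
c=viewer.camera("wrist");cv2.imwrite("pics/w2.png",c["img"][:,:,::-1])
rel([.617,.0187,.2],np.radians(97.5))
E
```

```text
t 12.05 ee [ 0.4634 -0.3314  0.209 ] y-axis yaw -0.0938 tool shift [0.363  0.1202 0.0092] turn 1.3460848007672657 j7 0.6710755901978156 F [-0.7  0.6 -2. ] w 0.05834601800806737
```

In the tool's units: 0.363 m / 0.75 = 0.484, 0.352 m / 0.75 = 0.4693, 1.346 rad / 6.2832 = 0.2142.

jog_arm --increments '{"dx":[0.0267,0.0733,0.1267,0.18,0.2333,0.2867,0.34,0.3933,0.44,0.4693,0.484,0.484],"dy":[0.0093,0.024,0.0413,0.06,0.0773,0.0947,0.112,0.1307,0.1453,0.156,0.16,0.16],"dz":[0,0,0,0,0,0,0,0,0,0,0,0],"turn":[0.0111,0.0318,0.0525,0.0732,0.0955,0.1178,0.1401,0.1623,0.1846,0.2037,0.2142,0.2142],"finger_gap":[0.04,0.04,0.04,0.04,0.04,0.04,0.04,0.04,0.04,0.04,0.04,0.04]}'

```text
time: 13.25
ee_pos: [0.6169, 0.0207, 0.2075]
eef_rot: [0.998, 0.066, -0.001, 0.0]
ft_force: [-0.9, 0.6, -1.2]
width: 0.0582
grip_force: 21.9
```

```bash
python3 - <<'E'
from h import *
from bench import r, viewer
r_=viewer.camera("wrist")
c=viewer.camera("wrist");cv2.imwrite("pics/w3.png",c["img"][:,:,::-1]);np.savez("pics/w3.npz",**c)
rel([.617,.0187,.065],np.radians(97.5))
E
```

```text
t 13.35 ee [0.6164 0.0175 0.2085] y-axis yaw -1.4386 tool shift [ 0.001  -0.0012  0.1435] turn 0.0013440166310445534 j7 -1.19462444836926 F [-0.4 -0.4 -1.1] w 0.05772565902511586
```

View pics/w3.png

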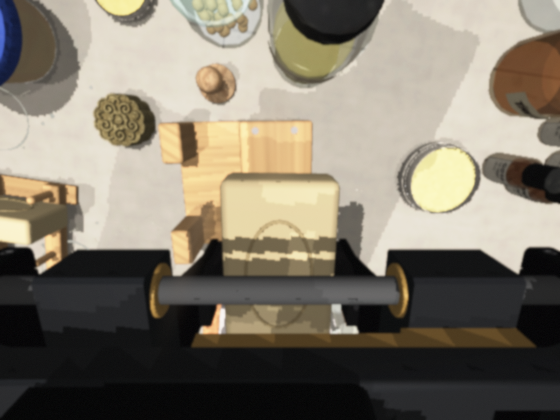

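The bar is held level and square. Tipping board's far edge visible: ledge far corners at about (241,121) and (312,121), fence cheek top at (160–183,123). Cross-checking the ledge position.

```bash
python3 - <<'E'
from h import *
c=dict(np.load('pics/w3.npz'))
print(proj(c,[(241,121),(312,121),(312,178)],.038))
L=np.array([.617,.0187]);bx=np.array([-.1305,.9914]);by=np.array([-.9914,-.1305])
for x,y in((1,-70),(-71,-70)):
    w=[*(L+bx*(x+36)/1e3+by*y/1e3),.038];print(np.round(w,4),pix(c,w))
E
```

```text
[[ 0.68403353  0.06356597  0.038     ]
 [ 0.69311271 -0.00438653  0.038     ]
 [ 0.63799766 -0.01347786  0.038     ]]
[0.6816 0.0645 0.038 ] [[239.76983447 123.48436396]]
[ 0.691  -0.0069  0.038 ] [[314.16515597 123.63355321]]
```

In the tool's units: 0.145 m / 0.75 = 0.1933, 0.144 m / 0.75 = 0.192.

jog_arm --increments '{"dx":[0,0,0,0,0,0,0,0,0,0,0],"dy":[0,0,0,0,0,0,0,0,0,0,0],"dz":[0.04,0.0933,0.1333,0.16,0.176,0.184,0.188,0.1907,0.192,0.1933,0.1933],"turn":[0,0,0,0,0,0,0,0,0,0,0],"finger_gap":[0.04,0.04,0.04,0.04,0.04,0.04,0.04,0.04,0.04,0.04,0.04]}'

```text
time: 14.45
ee_pos: [0.6175, 0.0184, 0.0659]
eef_rot: [0.998, 0.065, 0.001, -0.0]
ft_force: [-2.9, 0.4, 7.6]
width: 0.0577
grip_force: 21.9
```

```bash
python3 -c "
from h import *
rel([.617,.0187,.0638],np.radians(97.5))"
```

```text
t 14.45 ee [0.6175 0.0184 0.0659] y-axis yaw -1.4398 tool shift [-0.0005 -0.0004  0.0021] turn 5.198450361909579e-05 j7 -1.1098385829042514 F [-2.9  0.4  7.6] w 0.05774781129708582
```

In the tool's units: -0.12 m / 0.75 = -0.16, -0.1 m / 0.75 = -0.1333.

jog_arm --increments '{"dx":[0,0,0,0,0,0,0,0,0,0,0,0],"dy":[0,0,0,0,0,0,0,0,0,0,0,0],"dz":[-0.0013,-0.0013,-0.0013,-0.0013,-0.0013,-0.0013,-0.0267,-0.08,-0.1333,-0.16,-0.16,-0.16],"turn":[0,0,0,0,0,0,0,0,0,0,0,0],"finger_gap":[0.04,0.06,0.066,0.072,0.078,0.078,0.078,0.078,0.05,0,0,0]}'

```text
time: 15.65
ee_pos: [0.617, 0.0186, 0.1842]
eef_rot: [0.998, 0.065, 0.0, -0.0]
ft_force: [-0.3, -0.2, 0.0]
width: 0.054
grip_force: 0.0
```

```bash
python3 - <<'E'
from h import *
from bench import r, viewer
viewer.camera("wrist")
c=viewer.camera("wrist");cv2.imwrite("pics/w4.png",c["img"][:,:,::-1]);np.savez("pics/w4.npz",**c)
rel([.617,.0187,.0638],np.radians(97.5))
E
```

```text
t 15.75 ee [0.6165 0.0186 0.1832] y-axis yaw -1.4399 tool shift [0.0007 0.     0.1194] turn -2.0380650767037878e-07 j7 -1.1835746847022124 F [-0.3 -0.7 -0.2] w 0.0459977307616532
```

View pics/w4.png

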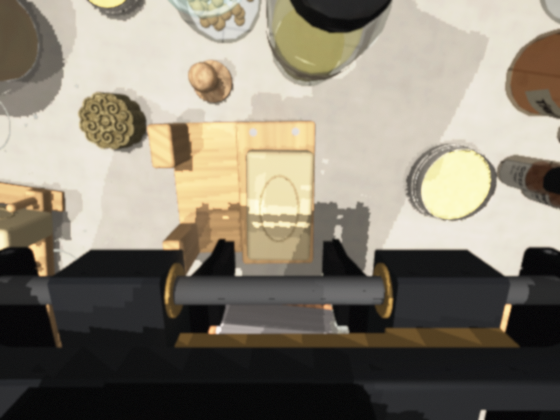

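The bar lies flat on the ledge, corners (247,150),(312,150),(313,262),(247,263). The fingers are closing. Next: move out beside its near side, descend to half height and push.

In the tool's units: 0.115 m / 0.75 = 0.1533, 0.055 m / 0.75 = 0.0733.

```bash
python3 - <<'E'
from h import *
c=dict(np.load('pics/w4.npz'))
w=proj(c,[(247,150),(312,150),(313,262),(247,263)],.064)[:,:2]
C=np.array([.617,.0187])-np.array([-.1305,.9914])*(-.036);bx=np.array([-.1305,.9914]);by=np.array([-.9914,-.1305])
print(((w-C)@np.c_[bx,by]*1e3).round(1))
E
```

```text
[[-10.3 -50.2]
 [-64.2 -50.1]
 [-68.2  52. ]
 [ -7.3  53. ]]
```

jog_arm --increments '{"dx":[0,0,0,0,0,0,0,0,0,0],"dy":[0.04,0.0733,0.0773,0.0773,0.0773,0.0773,0.0773,0.0773,0.0773,0.0773],"dz":[0,0,0,0.0267,0.08,0.12,0.14,0.1493,0.1533,0.1533],"turn":[0,0,0,0,0,0,0,0,0,0],"finger_gap":[0,0,0,0,0,0,0,0,0,0]}' --clamp_n 30

```text
time: 16.75
ee_pos: [0.6252, -0.0391, 0.0703]
eef_rot: [0.998, 0.065, 0.001, 0.0]
ft_force: [0.6, 0.1, 0.0]
width: 0.0006
grip_force: 0.0
```

```bash
python3 -c "
from h import *
rel([.617,.0187,.0638],np.radians(97.5))"
```

```text
t 16.75 ee [ 0.6252 -0.0391  0.0703] y-axis yaw -1.4399 tool shift [-0.0006 -0.0584  0.0065] turn -1.9307906257814977e-05 j7 -1.020047464356714 F [0.6 0.1 0. ] w 0.0006163833704853638
```

In the tool's units: -0.05 m / 0.75 = -0.0667, -0.046 m / 0.75 = -0.0613.

jog_arm --increments '{"dx":[0,0,0,0,0,0,0,0,0,0],"dy":[-0.008,-0.016,-0.0227,-0.0293,-0.036,-0.0427,-0.0493,-0.056,-0.0613,-0.0667],"dz":[0.0013,0.0013,0.0013,0.0013,0.0013,0.0013,0.0013,0.0013,0.0013,0.0013],"turn":[0,0,0,0,0,0,0,0,0,0],"finger_gap":[0,0,0,0,0,0,0,0,0,0]}'

```text
time: 17.75
ee_pos: [0.6181, 0.0108, 0.0685]
eef_rot: [0.998, 0.065, -0.0, -0.0]
ft_force: [0.3, -0.9, 0.2]
width: 0.0005
grip_force: 0.5
```

jog_arm --increments '{"dx":[0,0,0,0,0,0,0,0,0,0],"dy":[-0.0053,-0.0107,-0.016,-0.0213,-0.0267,-0.032,-0.0373,-0.0413,-0.0453,-0.048],"dz":[0,0,0,0,0,0,0,0,0,0],"turn":[0,0,0,0,0,0,0,0,0,0],"finger_gap":[0,0,0,0,0,0,0,0,0,0]}'

```text
time: 18.75
ee_pos: [0.6134, 0.0465, 0.0685]
eef_rot: [0.998, 0.065, -0.0, -0.0]
ft_force: [-0.1, -0.1, -0.1]
width: 0.0004
grip_force: 0.0
```

```bash
python3 - <<'E'
from h import *
from bench import r, viewer
c=viewer.camera("side");i=c["img"][:,:,::-1];np.savez("pics/s2.npz",**c)
rel([.617,.0187,.0638],np.radians(97.5))
u=pix(c,[.612,.054,.05])[0].astype(int);print(u)
o=np.maximum(u-[60,50],0);print(o)
cv2.imwrite("pics/s2.png",cv2.resize(i[o[1]:o[1]+90,o[0]:o[0]+120],(800,600),interpolation=cv2.INTER_CUBIC))
E
```

```text
t 18.8 ee [0.6134 0.0469 0.0685] y-axis yaw -1.4395 tool shift [-0.0001  0.0284  0.0047] turn 0.0004106755860737721 j7 -1.1572484010899395 F [0.1 0.2 0.5] w 0.0005412692783873621
[259 223]
[199 173]
```

View pics/s2.png

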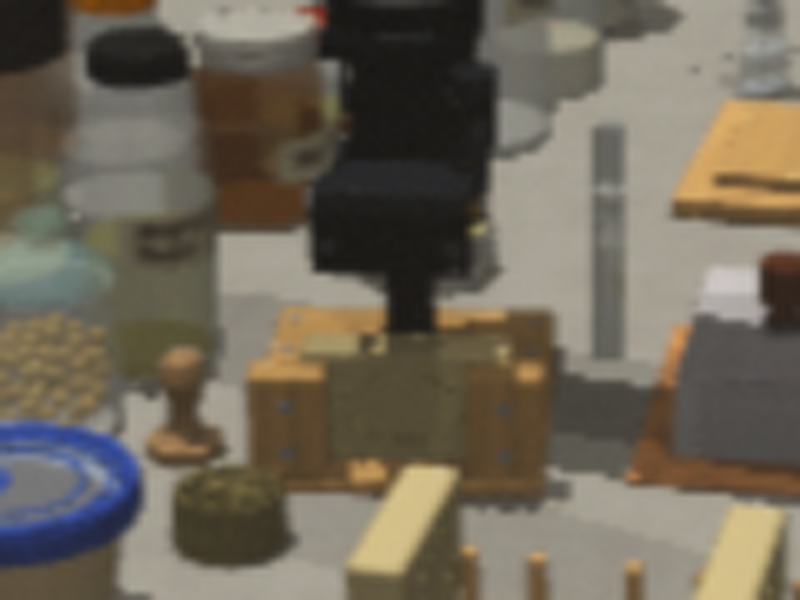

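The bar has turned up: its face fills the fence gap (330–465, 340–460) and its top edge is just over the cheeks. I'll finish the push, to the near face at about +23 mm.

In the tool's units: -0.015 m / 0.75 = -0.02, -0.013 m / 0.75 = -0.0173.

jog_arm --increments '{"dx":[0,0,0,0,0,0,0],"dy":[-0.004,-0.008,-0.012,-0.0147,-0.0173,-0.02,-0.02],"dz":[0,0,0,0,0,0,0],"turn":[0,0,0,0,0,0,0],"finger_gap":[0,0,0,0,0,0,0]}'

```text
time: 19.5
ee_pos: [0.6115, 0.0615, 0.0685]
eef_rot: [0.998, 0.066, 0.0, -0.0]
ft_force: [0.6, 0.5, 0.2]
width: 0.0008
grip_force: 0.0
```

jog_arm --increments '{"dx":[0,0,0,0,0,0,0,0,0],"dy":[0.0067,0.016,0.0267,0.0267,0.0267,0.0267,0.0267,0.0267,0.0267],"dz":[0,0,0,-0.04,-0.0933,-0.1333,-0.16,-0.16,-0.16],"turn":[0,0,0,0,0,0,0,0,0],"finger_gap":[0,0,0,0,0,0.03,0.06,0.06,0.06]}'

```text
time: 20.4
ee_pos: [0.6141, 0.0406, 0.1883]
eef_rot: [0.998, 0.065, 0.0, -0.0]
ft_force: [0.3, 0.0, -0.1]
width: 0.0245
grip_force: 0.0
```

```bash
python3 - <<'E'
from h import *
from bench import r, viewer
viewer.camera("wrist")
c=viewer.camera("wrist");np.savez("pics/w5.npz",**c);i=c["img"][:,:,::-1]
cv2.imwrite("pics/w5.png",cv2.resize(i[90:300,130:410],(800,600),interpolation=cv2.INTER_CUBIC))
rel([.617,.0187,.0638],np.radians(97.5))
E
```

```text
t 20.5 ee [0.6136 0.0409 0.1874] y-axis yaw -1.4404 tool shift [0.0007 0.0225 0.1236] turn -0.0005393480874271717 j7 -1.2223490540201611 F [ 0.  -1.6 -0.1] w 0.03273465501427932
```

View pics/w5.png

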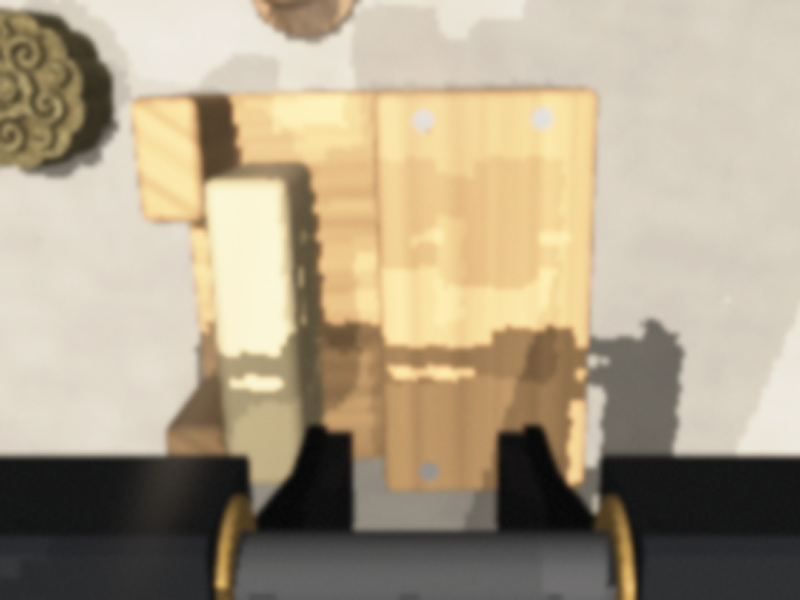

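The bar stands on its long edge in the groove against the fence. Its top face has far corners (208,180),(285,180) and near end at about (222,478)–(300,470).

```bash
python3 - <<'E'
from h import *
c=dict(np.load('pics/w5.npz'))
w=proj(c,crop([(208,178),(287,178),(301,470),(222,478)],(130,90),2.857),.066)[:,:2]
C=np.array([.617,.0187])-np.array([-.1305,.9914])*(-.036);bx=np.array([-.1305,.9914]);by=np.array([-.9914,-.1305])
print(((w-C)@np.c_[bx,by]*1e3).round(1))
f=proj(c,crop([(135,98),(195,98),(202,222),(145,218)],(130,90),2.857),.062)[:,:2]
print('cheek',((f-C)@np.c_[bx,by]*1e3).round(1))
p=C+bx*.038+by*0
print(p); rel([*p,.19],np.radians(97.5))
E
```

```text
[[ 49.5 -48.4]
 [ 26.4 -48.4]
 [ 26.   45. ]
 [ 51.7  47.8]]
cheek [[ 70.1 -71. ]
 [ 52.7 -71. ]
 [ 53.2 -34.8]
 [ 70.3 -36. ]]
[0.607343  0.0920636]
t 20.5 ee [0.6136 0.0409 0.1874] y-axis yaw -1.4404 tool shift [ 0.0005 -0.0515 -0.0026] turn -0.0005393480874271717 j7 -1.2223490540201611 F [ 0.  -1.6 -0.1] w 0.03273465501427932
```

The rows are not in the units I measure in: shifts go in shares of 0.75 m and turns go in shares of 360 degrees. I convert before sending: 0.124 m / 0.75 = 0.1653, 0.115 m / 0.75 = 0.1533.

jog_arm --increments '{"dx":[0,0,0,0,0,0,0,0,0,0,0],"dy":[-0.04,-0.0667,-0.0684,-0.0684,-0.0684,-0.0684,-0.0684,-0.0684,-0.0684,-0.0684,-0.0684],"dz":[0,0,0,0,0.04,0.0933,0.1333,0.1533,0.1613,0.1653,0.1653],"turn":[0,0,0,0,0,0,0,0,0,0,0],"finger_gap":[0.05,0.05,0.05,0.05,0.05,0.05,0.05,0.05,0.05,0.05,0.05]}' --clamp_n 25

```text
time: 21.6
ee_pos: [0.6081, 0.0918, 0.0655]
eef_rot: [0.998, 0.065, 0.001, -0.0]
ft_force: [-0.3, 0.6, 0.2]
width: 0.05
grip_force: 0.0
```

jog_arm --increments '{"dx":[0,0,0,0,0,0,0],"dy":[0,0,0,0,0,0,0],"dz":[0,0,0,0,0,0,0],"turn":[0,0,0,0,0,0,0],"finger_gap":[0.035,0.03,0.02,0.01,0.01,0.01,0.01]}' --clamp_n 25

```text
time: 22.3
ee_pos: [0.6075, 0.0922, 0.0648]
eef_rot: [0.998, 0.065, 0.0, -0.0]
ft_force: [-1.3, 0.5, 4.9]
width: 0.0256
grip_force: 24.9
```

```bash
python3 -c "
from h import *
rel([.617,.0187,.0638],np.radians(97.5))"
```

```text
t 22.3 ee [0.6075 0.0922 0.0648] y-axis yaw -1.44 tool shift [-0.0002  0.0741  0.001 ] turn -9.506375093160102e-05 j7 -1.2296459380820628 F [-1.3  0.5  4.9] w 0.025580167299489462
```

The bar is pinched with the opening at 25.6 mm. Lifting it, while refining the rack pose by code from the top picture.

In the tool's units: -0.14 m / 0.75 = -0.1867, -0.05 m / 0.75 = -0.0667.

jog_arm --increments '{"dx":[0,0,0,0,0,0,0,0,0],"dy":[0,0,0,0,0,0,0,0,0],"dz":[-0.004,-0.0133,-0.0333,-0.0667,-0.1067,-0.1467,-0.1733,-0.1867,-0.1867],"turn":[0,0,0,0,0,0,0,0,0],"finger_gap":[0.01,0.01,0.01,0.01,0.01,0.01,0.01,0.01,0.01]}'

```text
time: 23.2
ee_pos: [0.6079, 0.092, 0.2061]
eef_rot: [0.998, 0.065, 0.001, -0.0]
ft_force: [0.3, 0.0, -2.0]
width: 0.0258
grip_force: 24.9
```

```bash
cat > rk.py <<'E'
from h import *
c=dict(np.load('pics/top0.npz')); g=cv2.cvtColor(c['img'],cv2.COLOR_RGB2GRAY).astype(np.float32)
D=cv2.GaussianBlur(g,(0,0),4)-cv2.GaussianBlur(g,(0,0),.7)
D=np.clip(D,0,None)
dow=np.array([[x,y] for x in(-51,-21,21,51) for y in(-35,35)])/1e3
for z in(.035,.05):
  best=[]
  for x in np.arange(.476,.494,.0005):
    for y in np.arange(.282,.306,.001):
      for a in np.radians(np.arange(-6,4.1,.5)):
        ca,sa=np.cos(a),np.sin(a); w=dow@np.array([[ca,sa],[-sa,ca]])+[x,y]
        uv=pix(c,np.c_[w,np.full(8,z)]).astype(np.float32)
        v=cv2.remap(D,uv[None,:,0],uv[None,:,1],cv2.INTER_LINEAR)[0]
        best.append((np.sqrt(np.clip(v,0,None)).sum(),x,y,np.degrees(a)))
  best.sort(reverse=True); print(z,np.round(best[:1],4),np.round(np.mean(best[:30],0),4),np.round(np.std(best[:30],0),4))
rel([.485,.2926,.2],0)
E
python3 rk.py
```

```text
0.035 [[57.5515  0.4875  0.288  -1.5   ]] [57.353   0.4864  0.288  -1.5333] [0.1131 0.0015 0.     0.4069]
0.05 [[56.6679  0.4845  0.296  -2.5   ]] [56.4801  0.4856  0.2882 -1.5167] [0.0907 0.0011 0.0048 0.5398]
t 23.2 ee [0.6079 0.092  0.2061] y-axis yaw -1.4401 tool shift [-0.0958 -0.2149  0.006 ] turn -1.4400874378781503 j7 -1.3157199196857814 F [ 0.3  0.  -2. ] w 0.025771098372497848
```

In the tool's units: -0.1107 m / 0.75 = -0.1476, -0.0932 m / 0.75 = -0.1243, -1.414 rad / 6.2832 = -0.225.

jog_arm --increments '{"dx":[-0.0133,-0.04,-0.06,-0.08,-0.1,-0.12,-0.1333,-0.1467,-0.1476,-0.1476,-0.1476,-0.1476],"dy":[-0.0133,-0.0333,-0.0507,-0.0667,-0.0827,-0.1,-0.1133,-0.1227,-0.1243,-0.1243,-0.1243,-0.1243],"dz":[0,0,0,0,0,0,0,0,0,0,0,0],"turn":[-0.0191,-0.0414,-0.0637,-0.0859,-0.1082,-0.1305,-0.1528,-0.1751,-0.1974,-0.2165,-0.225,-0.225],"finger_gap":[0.01,0.01,0.01,0.01,0.01,0.01,0.01,0.01,0.01,0.01,0.01,0.01]}'

```text
time: 24.4
ee_pos: [0.4848, 0.1699, 0.2036]
eef_rot: [0.716, 0.698, -0.001, -0.0]
ft_force: [0.3, -0.5, -1.8]
width: 0.0253
grip_force: 24.9
```

```bash
python3 - <<'E'
from bench import r, viewer
import numpy as np
viewer.camera("wrist");viewer.camera("wrist");c=viewer.camera("wrist");np.savez("pics/w6.npz",**c)
from h import *
import cv2
g=cv2.cvtColor(c['img'],cv2.COLOR_RGB2GRAY); hsv=cv2.cvtColor(c['img'],cv2.COLOR_RGB2HSV)
print(pix(c,[[.4855+x,.29+y,.05] for x in(-.021,.021) for y in(-.035,.035)]).round(0).tolist())
# rectify at dowel-top height, rack frame guess, 1 mm/px, and report profiles along x
def rect(z,a=-1.5,x0=.4855,y0=.290,h=60):
    t=np.radians(a);X,Y=np.meshgrid(np.arange(-h,h+1)/1e3,np.arange(-h,h+1)/1e3)
    W=np.c_[(x0+np.cos(t)*X-np.sin(t)*Y).ravel(),(y0+np.sin(t)*X+np.cos(t)*Y).ravel(),np.full(X.size,z)]
    uv=pix(c,W).astype(np.float32).reshape(X.shape+(2,)); return cv2.remap(c['img'],uv[...,0],uv[...,1],cv2.INTER_LINEAR)
R5=rect(.05); np.save('pics/r5.npy',R5)
# saturation-based wood mask: rows y, profile over gap between rails shows dowels overhanging
S=cv2.cvtColor(R5,cv2.COLOR_RGB2HSV)
for y in range(-60,61,6): print(y,' '.join('%3d'%v for v in S[60+y,::4,1]))
rel([.4855,.29,.2],np.radians(-1.5))
E
```

```text
[[253.0, 107.0], [248.0, 20.0], [299.0, 106.0], [298.0, 19.0]]
-60  18  18  17  18  19  23  17  17  16  16  16  17  20  21  19  21  20  16  15  18  17  17  15  17  16  15  15  15   8  12  12
-54  20  20  21  19  18  19  18  17  15  14  18  18  18  19  18  18  18  18  17  14  11  17  18  18  17  15  15  15  12  11  12
-48  22  21  27  29  30  26  27  24  16  17  17  18  19  19  17  18  19  18  19  18  17  13  18  18  18  18  18  17  12  12  18
-42  23  28  27  28  30  32  32  20  18  18  17  17  19  19  18  19  20  19  18  18  18  19  18  19  17  29  30  32  29  36  70
-36  30  29  27  30  31  31  33  30  28  25  27  30  30  30  31  31  31  31  29  30  31  29  16  29  28  28  33  33  33  58  82
-30  83  84 105 112 101  98  95  81  83  93  90  92  96  94  83  82  82  82  84 101  90 102 103  91  90  90 101 117 119 101  83
-24  82  82 105  87 116 103  74  72  67  98  91 101  77  70  70  70  70  71  75 102 107  84  79  76  77  89 117 119  93 109  86

[... 1259 characters left out ...]
20 104  93
42  87  87 107 120 120  81  49  50  51  52 115 111  60  53  55  55  67  68  71  73 115 116  73  75  74  74  83 120 120 106  83
48  82  84  96  66  36  19  16  17  17  20  73  74  20  20  21  21  20  19  17  18  73  77  20  20  21  19  16  24  72  75  83
54   0   0   0   0   0   0   0   0   0   0   0   0   0   0   0   0   0   0   0   0   0   0   0   0   0   0   0   0   0   0   0
60   0   0   0   0   0   0   0   0   0   0   0   0   0   0   0   0   0   0   0   0   0   0   0   0   0   0   0   0   0   0   0
t 24.55 ee [0.4852 0.1699 0.204 ] y-axis yaw -0.0278 tool shift [ 0.1201 -0.003   0.004 ] turn -0.001668896375939033 j7 -0.3420879099247645 F [-0.7  0.3 -2. ] w 0.026064348319096205
```

```bash
python3 - <<'E'
from h import *
c=dict(np.load('pics/w6.npz'));im=c['img']
def rect(z,a=-1.5,x0=.4855,y0=.290,h=62):
    t=np.radians(a);X,Y=np.meshgrid(np.arange(-h,h+1)/1e3,np.arange(-h,h+1)/1e3)
    W=np.c_[(x0+np.cos(t)*X-np.sin(t)*Y).ravel(),(y0+np.sin(t)*X+np.cos(t)*Y).ravel(),np.full(X.size,z)]
    uv=pix(c,W).astype(np.float32).reshape(X.shape+(2,)); return cv2.cvtColor(cv2.remap(im,uv[...,0],uv[...,1],cv2.INTER_LINEAR),cv2.COLOR_RGB2HSV)[...,1].astype(int)
S=rect(.02)
p=np.median(S[:,62-8:62+9],1)
print('rail bands z.02 y:',[ (i-62) for i in range(1,125) if (p[i]>50)!=(p[i-1]>50)])
for x in(-30,0,30): 
    p=np.median(S[:,62+x-2:62+x+3],1);print(x,[ (i-62) for i in range(1,125) if (p[i]>50)!=(p[i-1]>50)])
S=rect(.05)
for y in list(range(-34,-15,2))+list(range(34,52,2)):
    p=S[62+y]-cv2.blur(S.astype(np.float32),(25,1))[62+y]
    m=p>8; e=[i-62 for i in range(1,125) if m[i]!=m[i-1]]; print(y,[v for v in e if -35<v<35])
E
```

```text
rail bands z.02 y: [-32, -13, 35, 56]
-30 [-32, -13, 35, 50, 51, 56]
0 [-32, -13, 35, 56]
30 [-32, -13, 35, 57]
-34 [18, 20, 21, 22]
-32 []
-30 [16, 18]
-28 [-24, -18, -17, -15, 15, 24]
-26 [-24, -12, 14, 26]
-24 [-24, -20, -16, -12, 14, 22]
-22 [-23, -20, -17, -13, 18, 22, 26, 27]
-20 [-21, -15, 20, 24, 25, 26]
-18 []
-16 []
34 [15, 19]
36 [-24, -14, 14, 25]
38 [-24, -13, 13, 26]
40 [-22, -13, 15, 26]
42 [-21, -13, 18, 27]
44 [-22, -13, 19, 27]
46 [-22, -14, 19, 23, 25, 27]
48 [-22, -14, 20, 27]
50 [-29]
```

Rail bands and dowels, measured by code from the wrist picture, put the free slot at about (0.4865, 0.3005) with the rack turned -2.2°. Moving above it, then part-way in.

In the tool's units: 0.1305 m / 0.75 = 0.174, -0.0026 m / 0.75 = -0.0035, 0.01 rad / 6.2832 = 0.0016.

jog_arm --increments '{"dx":[0.02,0.06,0.1133,0.1533,0.1707,0.174,0.174,0.174,0.174,0.174,0.174],"dy":[0,-0.0013,-0.0027,-0.0035,-0.0035,-0.0035,-0.0035,-0.0035,-0.0035,-0.0035,-0.0035],"dz":[0,0,0,0,0,0,0.0267,0.0667,0.1,0.12,0.12],"turn":[0.0016,0.0016,0.0016,0.0016,0.0016,0.0016,0.0016,0.0016,0.0016,0.0016,0.0016],"finger_gap":[0.01,0.01,0.01,0.01,0.01,0.01,0.01,0.01,0.01,0.01,0.01]}'

```text
time: 25.65
ee_pos: [0.4856, 0.2991, 0.113]
eef_rot: [0.72, 0.694, -0.002, 0.0]
ft_force: [-0.7, -0.4, -1.9]
width: 0.0257
grip_force: 24.9
```

jog_arm --increments '{"dx":[0,0,0,0,0,0],"dy":[0,0,0,0,0,0],"dz":[0.004,0.008,0.012,0.016,0.02,0.02],"turn":[0,0,0,0,0,0],"finger_gap":[0.01,0.01,0.01,0.01,0.01,0.01]}'

```text
time: 26.25
ee_pos: [0.4861, 0.3005, 0.0992]
eef_rot: [0.72, 0.694, -0.0, -0.0]
ft_force: [0.2, -0.7, -0.9]
width: 0.0255
grip_force: 24.9
```

```bash
python3 -c "
from h import *
rel([.4865,.3005,.0768],np.radians(-2.2))"
```

```text
t 26.25 ee [0.4861 0.3005 0.0992] y-axis yaw -0.0359 tool shift [0.     0.0004 0.0224] turn 0.0025397599057728204 j7 -0.40521330907388786 F [ 0.2 -0.7 -0.9] w 0.025509598111970237
```

The bar is 8 mm down between the dowels with no contact force. Continuing slowly to the rails.

In the tool's units: 0.0215 m / 0.75 = 0.0287, 0.02 m / 0.75 = 0.0267.

jog_arm --increments '{"dx":[0,0,0,0,0,0,0,0,0],"dy":[0,0,0,0,0,0,0,0,0],"dz":[0.004,0.008,0.012,0.016,0.02,0.024,0.0267,0.0287,0.0287],"turn":[0,0,0,0,0,0,0,0,0],"finger_gap":[0.01,0.01,0.01,0.01,0.01,0.01,0.01,0.01,0.01]}'

```text
time: 27.15
ee_pos: [0.4862, 0.3005, 0.0779]
eef_rot: [0.72, 0.694, -0.0, -0.0]
ft_force: [-0.2, -0.5, -1.3]
width: 0.026
grip_force: 24.9
```

```bash
python3 -c "
from h import *
rel([.4865,.3005,.0768],np.radians(-2.2))"
```

```text
t 27.15 ee [0.4862 0.3005 0.0779] y-axis yaw -0.036 tool shift [-0.      0.0003  0.0011] turn 0.0023608801929624335 j7 -0.3879515090706066 F [-0.2 -0.5 -1.3] w 0.026033091147827068
```

In the tool's units: 0.002 m / 0.75 = 0.0027, 0.0014 m / 0.75 = 0.0019.

jog_arm --increments '{"dx":[0,0,0,0],"dy":[0,0,0,0],"dz":[0.0009,0.0019,0.0027,0.0027],"turn":[0,0,0,0],"finger_gap":[0.01,0.01,0.01,0.01]}'

```text
time: 27.55
ee_pos: [0.4864, 0.3007, 0.0768]
eef_rot: [0.72, 0.694, 0.0, -0.0]
ft_force: [-2.3, -1.7, 5.8]
width: 0.0256
grip_force: 24.9
```

```bash
python3 -c "
from h import *
rel([.4865,.3005,.0768],np.radians(-2.2))"
```

```text
t 27.55 ee [0.4864 0.3007 0.0768] y-axis yaw -0.0361 tool shift [-0.0002  0.0001 -0.    ] turn 0.0022753208370700495 j7 -0.3863123835331668 F [-2.3 -1.7  5.8] w 0.02559286781549303
```

Seated on the rails (contact force at exactly the expected height). Releasing.

In the tool's units: -0.14 m / 0.75 = -0.1867, -0.05 m / 0.75 = -0.0667.

jog_arm --increments '{"dx":[0,0,0,0,0,0,0,0,0,0,0],"dy":[0,0,0,0,0,0,0,0,0,0,0],"dz":[-0.0013,-0.0013,-0.0013,-0.0013,-0.0013,-0.0013,-0.02,-0.0667,-0.1333,-0.1867,-0.1867],"turn":[0,0,0,0,0,0,0,0,0,0,0],"finger_gap":[0.024,0.03,0.036,0.042,0.046,0.046,0.046,0.046,0.046,0.046,0.046]}'

```text
time: 28.65
ee_pos: [0.4889, 0.3013, 0.2227]
eef_rot: [0.72, 0.694, 0.005, -0.0]
ft_force: [0.7, 0.1, -0.2]
width: 0.0462
grip_force: 0.0
```

jog_arm --increments '{"dx":[-0.0533,-0.12,-0.1733,-0.1733,-0.1733],"dy":[0,0,0,0,0],"dz":[0,0,0,0,0],"turn":[0,0,0,0,0],"finger_gap":[0.046,0.046,0.046,0.046,0.046]}'

```text
time: 29.15
ee_pos: [0.4816, 0.1701, 0.2166]
eef_rot: [0.72, 0.694, 0.001, -0.001]
ft_force: [-0.4, 1.3, -0.1]
width: 0.0462
grip_force: 0.0
```

```bash
python3 - <<'E'
from h import *
from bench import r, viewer
viewer.camera("wrist");c=viewer.camera("wrist")
hsv=cv2.cvtColor(c['img'],cv2.COLOR_RGB2HSV); lab=c['img'].astype(int)
# rectify at bar-top height over the rack and list the pale-soap blobs
t=np.radians(-2.2);h=110;X,Y=np.meshgrid(np.arange(-h,h+1)/1e3,np.arange(-70,71)/1e3)
W=np.c_[(.4865+np.cos(t)*X-np.sin(t)*Y).ravel(),(.3005+np.sin(t)*X+np.cos(t)*Y).ravel(),np.full(X.size,.078)]
uv=pix(c,W).astype(np.float32).reshape(X.shape+(2,))
R_=cv2.remap(c['img'],uv[...,0],uv[...,1],cv2.INTER_LINEAR)
S=cv2.cvtColor(R_,cv2.COLOR_RGB2HSV)
for y in(-30,-15,0,15): print(y,' '.join('%d/%d'%(a,b) for a,b in S[70+y,20:201:6,1:]))
rel([0,0,0])
t=viewer.camera("top");np.savez("pics/top9.npz",**t);i=t['img'];i0=dict(np.load('pics/top0.npz'))['img']
def blob(zone,z,lo,hi):
    u0,v0,u1,v1=zone;m=cv2.inRange(cv2.cvtColor(i,cv2.COLOR_RGB2HSV)[v0:v1,u0:u1],lo,hi)
    n,l,s,ce=cv2.connectedComponentsWithStats(m)
    for k in range(1,n):
        if s[k,4]>25: print(s[k],proj(t,[ce[k]+[u0,v0]],z)[0].round(4))
u=pix(t,[[.4865,.3005,.078]])[0];print('slot px',u,'slot colour',cv2.cvtColor(i,cv2.COLOR_RGB2HSV)[int(u[1])-1:int(u[1])+2,int(u[0])].tolist(), 'ref bar colour',cv2.cvtColor(i,cv2.COLOR_RGB2HSV)[205,190].tolist())
h0=cv2.cvtColor(i,cv2.COLOR_RGB2HSV)[205,190].astype(int)
print('pale bars:');blob((160,190,225,265),.078,tuple(np.maximum(h0-[6,40,60],0).tolist()),tuple((h0+[6,40,60]).clip(0,255).tolist()))
E
```

```text
-30 25/226 28/222 43/250 37/251 32/252 43/249 85/120 81/151 81/201 81/210 79/226 74/233 95/187 83/184 36/251 34/252 33/252 66/235 96/222 95/234 91/239 94/237 111/159 112/157 86/104 83/150 22/253 21/253 22/253 54/245 20/235
-15 25/221 26/224 42/250 37/251 31/252 45/248 90/139 50/167 28/190 29/194 33/210 33/226 52/151 75/183 37/251 36/252 34/252 66/233 34/194 31/195 26/223 33/147 31/123 29/122 84/100 80/172 21/253 22/253 23/253 46/244 18/235
0 18/236 19/236 29/253 35/252 33/252 49/247 90/148 49/173 29/193 31/196 31/208 32/226 53/155 79/188 35/252 35/252 33/252 68/232 33/195 29/194 25/221 32/129 31/125 32/128 86/98 79/181 22/253 23/253 24/253 47/242 18/236
15 21/233 36/234 27/253 24/253 22/253 40/250 90/145 111/172 109/227 112/219 106/230 106/230 108/151 82/189 35/251 35/252 34/252 73/228 115/184 115/177 115/198 116/194 119/129 121/105 87/97 80/181 23/253 24/253 25/253 56/238 17/236
t 29.25 ee [0.4815 0.1718 0.2163] y-axis yaw -0.0347 tool shift [-0.1885 -0.4753  0.2161] turn None j7 -0.3716244998704414 F [-0.2  0.2 -0.2] w 0.04585837267763409
slot px [189.5099195  226.94767276] slot colour [[19, 57, 205], [19, 63, 203], [20, 62, 201]] ref bar colour [20, 59, 176]
pale bars:
[   0    0   65   75 4527] [0.4834 0.2943 0.078 ]
```

The check shows three equal, upright bars in the rack, 72 mm apart. The side picture earlier showed the cover upright on the mat, and the arm is clear. Handing in.

```bash
python3 -c "
from bench import r, viewer
print(r.close_job())"
```

```text
the job is handed in; nothing more can be done
None
```

Job handed in after about 29 s of robot time: the cover stands upright on the cork mat, and the soap was tipped on the board and now stands on its long edge in the rack's middle slot; I checked the final soap pose by image code, and handing in returned no verdict.

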